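Set the strap splitter to its third notch and lock it

ROBOT

A 6-joint arm with a two-finger parallel gripper is mounted at the origin on the work surface. World frame = base frame: x ahead of the robot, y to its left, z up, the work surface at z = 0. Lengths are in m, angles in rad, forces in N, time in s.
With the tool pointing down it reaches from about 0.425 to 0.95 m from the base axis. Payload 3.5 kg.
Tool frame: the origin (TCP) lies at the very end of the fingers, on their centre line; the grasp point (between the pads) lies behind it (arm.pinch_z is the z of the grasp point in the tool frame, in m); z points along the fingers, y is the direction in which the jaws open and shut (so a half turn about z gives the same grasp; the last joint's range is limited). The gripper opens to 85 mm and grips with 20 to 120 N. Pads are 22 mm wide; open, the fingers measure 114 mm over their backs; the gripper's body (76 mm by 85 mm) begins 54 mm behind the grasp point. The pads swing forward as they close: fully open they stand 13 mm farther back than shut.
Start: joints at [1.018, 0.286, 1.577, -0, 1.279, -0.15], TCP at [0.265, 0.621, 0.231] pointing down, gripper open.
Joint ranges: [-2.77, 2.77], [-0.9, 2.22], [0.21, 2.48], [-1.53, 4.67], [0.24, 2.81], [-2.84, 2.84]. Speed limits (rad/s): [2.79, 2.79, 3.14, 3.14, 3.14, 3.14].

INTERFACE

Orientations are given as a unit quaternion [w, x, y, z].
In Python, from workcell import arm gives the robot as it stands.
- The arm moves only by the tool carry_out, never from a script. Its argument "commands" is a list of rows, each a list of 6 numbers: the shift along the tool's x, y, z in m, then the turn, a rotation vector about the tool's x, y, z in degrees. A call has exactly 5 rows; each row is the pose to reach, as a shift and turn from the pose commanded when the call began, along the tool's axes at that moment; what a row does not reach only later rows make up. A row lasts 1/8 s, in which the tool goes at most 62.5 mm and 10.7 degrees, less where a joint would pass 70% of its speed; a pose out of reach is approached as far as the arm can. A call with a gripper value outside its range is refused whole. "hand" is the finger opening in m, from 0 to 0.0854, set as the call begins (left out, the last holds). The fingers move at their own pace and stop on an object; "grip_force" is the grip in N (left out, the last holds). Time passes only in rows, so rows that repeat a pose let the fingers close, or fill a call up. It gives the time, the measured TCP pose, the force and the opening at its end, in the units of the state.
- arm.get_obs(): the state, without advancing time (a new reading comes with each control period).
- arm.capture(name): name is "scene" or "side" or "wrist"; returns a dict with "pixels" (384x512x3 uint8, red, green, blue), "z_map" (384x512 float32, m along the optical axis (not along the pixel's ray), 0 where there is no reading), "fovy" (degrees; the focal length in pixels is half the picture's height over the tangent of half this angle, whatever the lens; pixels are square), "cx", "cy" (the principal point, pixels), "rvec" (rotation vector, rad) and "tvec" (3), from world to camera coordinates, as OpenCV has them; the wrist camera has in their place "tool_from_camera" (4x4, takes a point from camera to tool coordinates, whose origin is the TCP and whose axes are the flange's). Camera axes: x right, y down, z forward; pixel columns grow to the right and rows downward; lengths in m; the calibration is good to about 2 mm. A picture is of the moment at which its call begins: read the wrist's pose just before it.
- arm.sign_off(): hands the job in, once; it reports no verdict.
The state is a dict: "time_s": time; "joint_pos": joint angles; "qd": joint speeds; "effort": joint torques, N m; "eef_pos": TCP position; "tcp_rot": TCP orientation; "wrist_force": force on the tool from outside, world axes, zero at the start; "moment": the same for the moment, N m; "finger_gap": opening from 0.0 (shut) to 1.0 (fully open).
Only numpy, scipy, OpenCV 4.12 (cv2) and the standard library are available. Lean on these libraries where they do the work, as an engineer would, in place of code of your own. Each camera call takes 0.05 s, during which the arm holds its last target.

TASK

On the bench strap splitter, push the upright setting lever with the fingers along its slot, away from its home end, counting the clicks, and leave it resting in the third notch without ever running over into the fourth. Then sweep the small clamp arm round to its far stop to lock the setting. Push gently and grip nothing, and leave the other things on the bench where they are.

Things in the scene. Friction and masses are not known exactly. Their poses are not given: they have to be found in the camera images.
- splitter: Strap splitter fixed to the bench: grey base plate 150 (x) x 290 (y) x 16 mm; origin under its centre, -x faces the robot give or take its yaw, z up. Rear half: two cheeks at y = -100 and +100 mm, 100 mm high, roller between. Front half: aluminium slide housing (36 mm wide at x = -45 mm, y -125 to +60 mm, top 40 mm up) with the setting lever. Bears 30 N of finger force at most.
- setting (a joint): Lever travel in m towards the splitter's +y. Starts at home, 0; far end 0.080. Notches every 16 mm: first click 0.016, second 0.032, third 0.048, fourth 0.064. A crest, half-way between notches, takes 4 to 6 N; past it the lever springs up to 8 mm ahead by itself into the next notch. Let go, it settles within 2 mm of the nearest notch. Black lines on the housing mark home and five notches.
- setting_top (a point): Centre of the top of the setting lever's black paddle, 93 mm above the bench. Paddle 26 mm along the splitter's x, 14 mm along y, 34 mm high (59 to 93 mm above the bench), on an 8 mm steel stem. Push on its -y face. At home it lies at x = -45, y = -90 mm in the splitter's frame.
- clamp (a joint): Clamp arm angle in rad about a vertical axis. 0 = arm points to the splitter's -x (to the robot); grows as it swings to +y (clockwise from above): 1.57 = along +y; far stop (locked) at 1.6. Starts between 0.2 and 0.7. Needs 1 to 2 N at the peg, stays where it is left, and does not act on the lever.
- clamp_pivot (a point): On the clamp arm's turning axis, top of its steel hub, 50 mm above the bench, at x = -30, y = +115 mm in the splitter's frame.
- clamp_peg (a point): Centre of the top of the black round peg that stands on the clamp arm's end, 50 mm from the axis; peg 12 mm in diameter, from 43 to 73 mm above the bench. The steel arm below it is 10 mm wide, 43 to 50 mm above the bench.
- tape_roll: Loose roll of cream tape lying flat right of the splitter, 100 mm across, 20 mm high; origin under its centre. A bystander.
- weight: Loose brass weight with a knob, 40 mm across, 38 mm high, in front of the splitter; origin under its centre. A bystander.
- burnisher: Loose dark wooden block 35 x 50 x 30 mm, left of the splitter; origin under its centre. A bystander.
- glue_jar: Loose white jar, 54 mm across, 85 mm high, behind the splitter; origin under its centre. A bystander.
- mallet: Loose hammer lying at the left of the bench, handle towards the robot; origin under its middle. A bystander.
- screwdriver: Loose screwdriver lying at the right of the bench; origin under its middle. A bystander.
- pin_cup: Loose white cup, 60 mm across, 50 mm high, at the left; origin under its centre. A bystander.

How it is judged:
On the way, in this order (a step that is already met when the one before it is completed fails the run):
1. the setting lever rests in the third notch, the clamp arm still unlocked (value of joint setting between 0.044 and 0.052 m and velocity of joint setting between -0.005 and 0.005 m/s and value of joint clamp below 1 rad), for 0.3 s.
2. the clamp arm is swung round to its far stop (value of joint clamp above 1.4 rad), for 0.2 s.
At the end, for the whole second after the job is handed in: The setting lever stands within 4 mm of the third notch (travel 0.044 to 0.052 m), the clamp arm is within 0.2 rad of its far stop (above 1.4 rad), and the things around the splitter are at rest (value of joint setting between 0.044 and 0.052 m and value of joint clamp above 1.4 rad and linear speed of each of tape_roll, weight, burnisher, glue_jar below 0.02 m/s); the robot touches nothing.
It fails at once if the lever ran over the crest into the fourth notch (value of joint setting above 0.058 m).
It fails at once if the clamp arm was locked before the lever was in the third notch (value of joint clamp above 1.2 rad and value of joint setting below 0.042 m).
It fails at once if the splitter was gripped or pushed with more than 30 N (contact force between the fingers and splitter above 30 N).
It fails at once if another thing on the bench was moved by more than 25 mm or tipped (distance of any of tape_roll, weight, burnisher, glue_jar, mallet, screwdriver, pin_cup from where it was at the start of the episode above 0.025 m or angle between any of tape_roll, weight, burnisher, glue_jar, pin_cup's own z axis and vertical above 0.4 rad).
It also fails if it takes over 64 s, if anything falls off the work surface, if the arm or the gripper's body presses on something with over 40 N, if the wrist force passes 120 N, or if a joint passes its speed limit or range.

## Working session

There is one attempt and no reset: what is moved stays moved. The work goes in short steps, Python scripts to look and compute and a tool call to move; the robot and the scene stay as the last step left them, time stands still between calls to the robot, and variables do not carry over. Pictures are saved under pics/ and viewed, and the job is handed in when it is done.

Besides the shell and the picture viewer there is one more tool, called after "Call:" by a JSON object that holds its "name" and its "arguments", one argument or row to a line. carry_out: Moves the arm, as the interface text tells. Its arguments: {"type":"object","properties":{"commands":{"type":"array","items":{"type":"array","items":{"type":"number"}}},"hand":{"type":"number"},"grip_force":{"type":"number"}},"required":["commands"]}

```bash
mkdir -p pics; ls; python3 - <<'E'
from workcell import arm
import cv2,pickle,numpy as np
o=arm.get_obs();print(o); print(arm.pinch_z)
for n in ["scene","side"]:
    c=arm.capture(n); pickle.dump(c,open(n+".pkl","wb"))
    print(n,{k:v for k,v in c.items() if k not in("pixels","z_map")})
    cv2.imwrite(f"pics/{n}0.png",cv2.resize(c["pixels"][:,:,::-1],(800,600)))
E
```

```text
pics
{'time_s': 0.0, 'joint_pos': array([ 1.01799554e+00,  2.87202447e-01,  1.57818308e+00, -1.52060604e-05,
        1.27856040e+00, -1.49959991e-01]), 'qd': array([-0.00111713,  0.00119265,  0.00249124,  0.00056219, -0.00034079,
       -0.00018061]), 'effort': array([ 3.39486751e-04, -4.05983698e+01, -2.92625266e+01, -1.42186695e-04,
        5.82353459e-03, -1.42884147e-06]), 'eef_pos': array([0.26422825, 0.62042762, 0.22991934]), 'tcp_rot': array([-3.98158208e-04,  2.00058921e-01,  9.79783162e-01, -1.10724776e-03]), 'wrist_force': array([-1.01792564, -0.52014082, -0.05731082]), 'moment': array([ 0.03441771, -0.01107042,  0.02616383]), 'finger_gap': 0.9945565808533905}
-0.0187
scene {'fovy': 53.470023897702504, 'cx': 254.83570759110748, 'cy': 199.4975184323962, 'rvec': array([ 2.19108921,  1.50488014, -0.41527559]), 'tvec': array([-0.21144423, -0.40658144,  1.73126913])}
side {'fovy': 56.92146834669864, 'cx': 255.18788930345644, 'cy': 195.4103308542653, 'rvec': array([ 2.35706191, -0.54639679,  0.19459334]), 'tvec': array([-0.51416892,  0.23940481,  1.32542753])}
```

View pics/scene0.png

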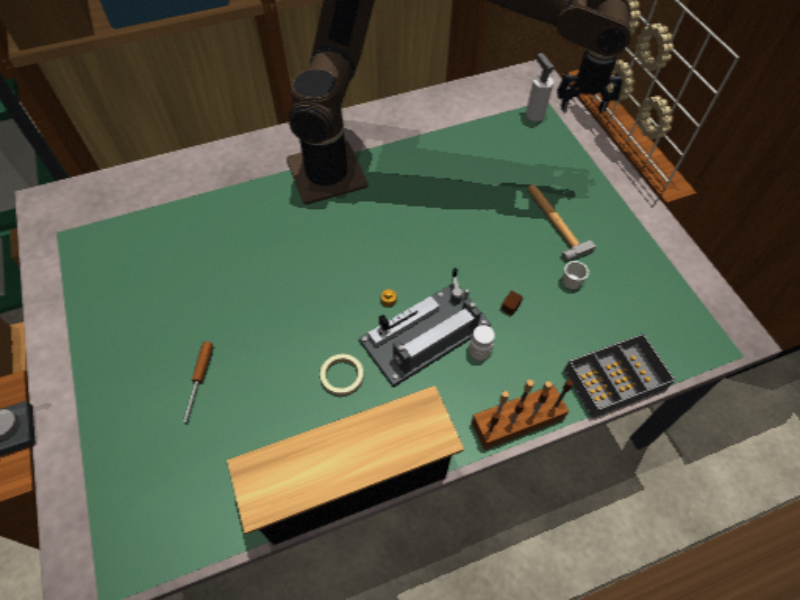

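View pics/side0.png

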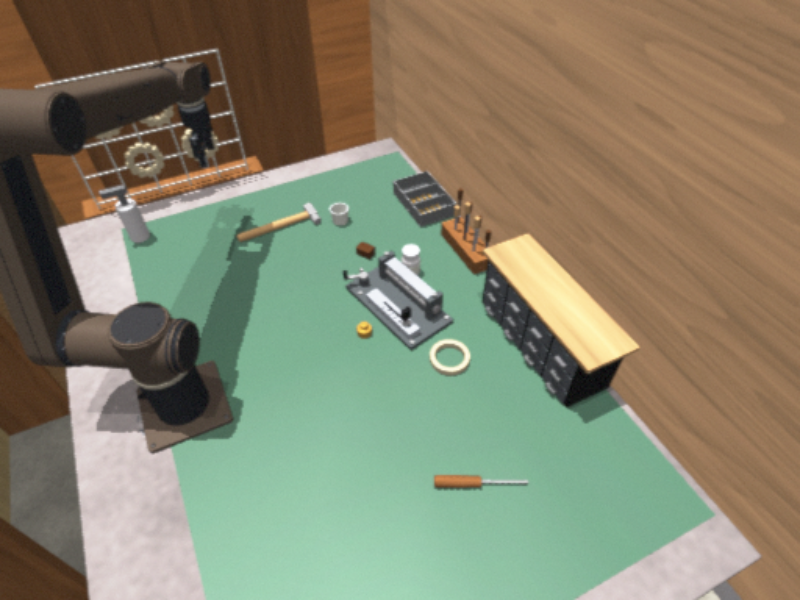

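The scene view has the splitter at about (425,335), with the lever paddle near (384,322) and the clamp peg near (456,275). In the side view they are near (405,313) and (347,275). I'll enlarge both.

```bash
cat >h.py <<'E'
import numpy as np,cv2,pickle
def load(n): return pickle.load(open(n+".pkl","rb"))
def KRT(c):
    f=192/np.tan(np.radians(c["fovy"]/2)); R=cv2.Rodrigues(np.array(c["rvec"]))[0]
    return np.array([[f,0,c["cx"]],[0,f,c["cy"]],[0,0,1]]),R,np.array(c["tvec"])
def ray(c,u,v):
    K,R,t=KRT(c); d=R.T@np.linalg.inv(K)@[u,v,1]; return -R.T@t,d
def plane(c,u,v,z):
    o,d=ray(c,u,v); return o+d*(z-o[2])/d[2]
def cloud(c):
    K,R,t=KRT(c); z=c["z_map"]; v,u=np.mgrid[:384,:512]
    p=np.stack([(u-K[0,2])/K[0,0]*z,(v-K[1,2])/K[1,1]*z,z],-1)
    return (p-t)@R
def proj(c,P):
    K,R,t=KRT(c); q=K@(R@np.array(P)+t); return q[:2]/q[2]
E
python3 - <<'E'
from h import *
s=load("scene");d=load("side")
a=cv2.resize(s["pixels"][160:256,215:343,::-1],(800,600),interpolation=cv2.INTER_CUBIC);cv2.imwrite("pics/sc1.png",a)
a=cv2.resize(d["pixels"][140:236,195:323,::-1],(800,600),interpolation=cv2.INTER_CUBIC);cv2.imwrite("pics/sd1.png",a)
E
```

```text
(no output)
```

View pics/sc1.png

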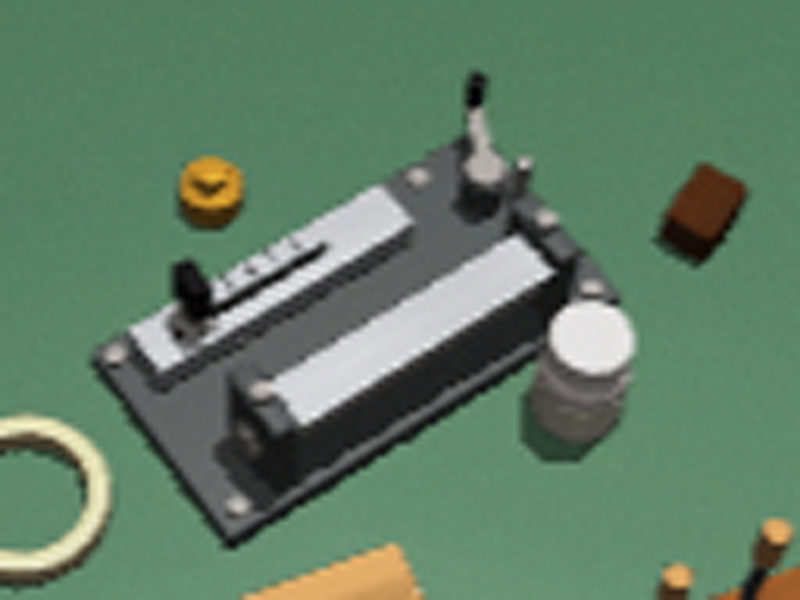

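View pics/sd1.png

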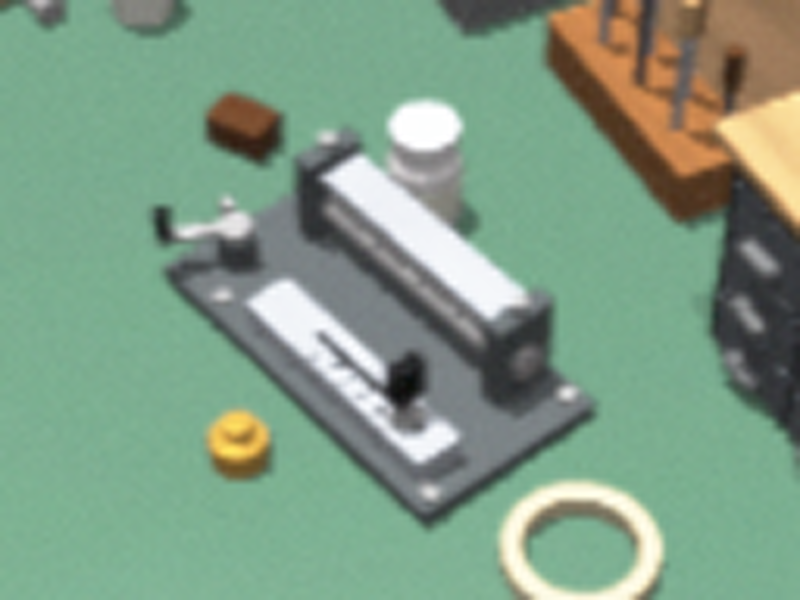

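In the scene crop, the housing top's corners are at (130,332), (158,373), (385,185) and (413,222), the paddle is at (192,275) and the peg top at (477,78). In the side crop, the paddle is at (406,365) and the peg at (163,212). I'll cast these onto their planes and fit the yaw and position.

```bash
cat >>h.py <<'E'
def px(n,x,y):
    o=(215,160) if n=="scene" else (195,140)
    return o[0]+(x+.5)*.16-.5,o[1]+(y+.5)*.16-.5
def rigid(A,B):
    A=np.array(A)[:,:2];B=np.array(B)[:,:2];a=A.mean(0);b=B.mean(0);C=(A-a).T@(B-b)
    th=np.arctan2(C[0,1]-C[1,0],C[0,0]+C[1,1]);R=np.array([[np.cos(th),-np.sin(th)],[np.sin(th),np.cos(th)]])
    t=b-R@a; return th,t,(B-(A@R.T+t))
E
python3 - <<'E'
from h import *
M={"scene":[(95,360,.016,-75,-145),(230,547,.016,75,-145),(620,300,.016,75,145),(130,332,.04,-63,-125),(158,373,.04,-27,-125),(385,185,.04,-63,60),(413,222,.04,-27,60)],
"side":[(165,270,.016,-75,145),(430,522,.016,-75,-145),(594,405,.016,75,-145),(247,298,.04,-63,60),(283,280,.04,-27,60),(462,435,.04,-27,-125),(420,465,.04,-63,-125)]}
AA=[];BB=[]
for n in M:
    c=load(n);A=[];B=[]
    for x,y,z,a,b in M[n]:
        A.append((a/1e3,b/1e3));B.append(plane(c,*px(n,x,y),z)[:2])
    th,t,r=rigid(A,B);print(n,np.degrees(th),t,(r*1e3).round(1).tolist());AA+=A;BB+=B
th,t,r=rigid(AA,BB);print(np.degrees(th),t)
R=np.array([[np.cos(th),-np.sin(th)],[np.sin(th),np.cos(th)]])
w=lambda x,y:(R@[x,y]+t).round(4)
print("paddle",w(-.045,-.09),"third",w(-.045,-.042),"pivot",w(-.03,.115))
for n,p,q in(("scene",(477,78),(190,262)),("side",(163,210),(406,354))):
    c=load(n);P=plane(c,*px(n,*p),.073)[:2];Q=plane(c,*px(n,*q),.093)[:2]
    print(n,"peg",P,"in split",R.T@(P-t),"lever top",Q,R.T@(Q-t))
for n in("scene","side"):
    c=load(n);P=cloud(c);print(n, P[320,60] if n=="side" else P[120,300])
for n,l in(("scene",[(210,180),(60,490),(705,190),(590,335)]),("side",[(238,430)])):
    for x,y in l: u,v=px(n,x,y);print(n,cloud(load(n))[int(v),int(u)].round(3))
E
```

```text
scene 13.297160816292271 [0.60220831 0.0640167 ] [[4.5, 1.4], [1.3, -1.0], [0.2, -3.5], [-0.1, 1.5], [-3.4, -0.7], [0.9, 2.4], [-3.3, -0.3]]
side 13.435244015361953 [0.59762205 0.06230567] [[1.2, -3.7], [0.9, -4.2], [-3.0, -0.1], [2.9, 4.2], [-3.1, 0.4], [0.7, 2.6], [0.3, 0.8]]
13.376633394969764 [0.59991014 0.06315156]
paddle [ 0.577  -0.0348] third [0.5658 0.0119] pivot [0.5441 0.1681]
scene peg [0.49502556 0.18367388] in split [-0.07415612  0.14151776] lever top [ 0.56707332 -0.03088605] [-0.05370168 -0.08388955]
side peg [0.49603863 0.18288226] in split [-0.07335367  0.14051324] lever top [ 0.57890703 -0.02648086] [-0.04116986 -0.08234162]
scene [ 0.20360121  0.36434269 -0.00036607]
side [-0.21912612 -0.1508801   0.00079533]
scene [0.483 0.012 0.038]
scene [ 0.632 -0.138  0.006]
scene [0.591 0.298 0.029]
scene [0.687 0.164 0.084]
side [0.472 0.01  0.038]
```

```bash
cat >>h.py <<'E'
from scipy.spatial.transform import Rotation as Ro
def Rt(q): return Ro.from_quat([q[1],q[2],q[3],q[0]]).as_matrix()
YAW=np.radians(13.4)
def goal(o,p,yawdeg):
    "shift/turn in tool axes to reach TCP p, tool x at world yaw (deg), z down"
    R=Rt(o["tcp_rot"]);a=np.radians(yawdeg);x=np.array([np.cos(a),np.sin(a),0]);z=np.array([0,0,-1.]);G=np.stack([x,np.cross(z,x),z],1)
    return R.T@(np.array(p)-o["eef_pos"]),np.degrees(Ro.from_matrix(R.T@G).as_rotvec())
def wcam(o,c):
    T=np.eye(4);T[:3,:3]=Rt(o["tcp_rot"]);T[:3,3]=o["eef_pos"];W=T@np.array(c["tool_from_camera"]);C=np.linalg.inv(W)
    c=dict(c);c["rvec"]=cv2.Rodrigues(C[:3,:3])[0].ravel();c["tvec"]=C[:3,3];return c
E
python3 - <<'E'
from h import *
from workcell import arm
c=arm.capture("wrist");print(np.array(c["tool_from_camera"]).round(3),c["fovy"])
o=arm.get_obs()
for p in ([.55,.06,.25],[.56,.0,.25]):print([x.round(3) for x in goal(o,p,103.4)])
E
```

```text
[[ 0.001 -0.961 -0.276  0.07 ]
 [ 1.     0.001 -0.     0.001]
 [ 0.    -0.276  0.961 -0.144]
 [ 0.     0.     0.     1.   ]] 70.09367809507417
[array([-0.483, -0.404, -0.019]), array([-1.0400e-01,  3.4000e-02,  5.3524e+01])]
[array([-0.515, -0.455, -0.019]), array([-1.0400e-01,  3.4000e-02,  5.3524e+01])]
```

Call:
{"name": "carry_out", "arguments": {
  "commands": [
    [-0.048,-0.04,-0.002,0,0,8],
    [-0.096,-0.08,-0.005,0,0,16],
    [-0.144,-0.12,-0.01,0,0,25],
    [-0.192,-0.16,-0.015,0,0,34],
    [-0.24,-0.2,-0.02,0,0,42]
  ],
  "hand": 0
}}

```text
time_s: 0.78
eef_pos: [0.4071, 0.3416, 0.2512]
tcp_rot: [0.0, 0.54, 0.842, -0.0]
wrist_force: [0.9, -0.1, 0.1]
finger_gap: 0.004
```

```bash
python3 - <<'E'
from h import *
from workcell import arm
o=arm.get_obs();print(o["joint_pos"],o["eef_pos"])
for p in ([.55,.06,.25],[.56,.0,.25]):print([x.round(3) for x in goal(o,p,103.4)])
E
```

```text
[ 5.07109608e-01 -4.82628807e-02  1.90690327e+00 -1.09623490e-04
  1.28298360e+00  7.65539208e-02] [0.40707139 0.34155287 0.25120715]
[array([-0.316,  0.012,  0.001]), array([-1.0000e-03,  6.0000e-03,  1.1271e+01])]
[array([-0.374, -0.004,  0.001]), array([-1.0000e-03,  6.0000e-03,  1.1271e+01])]
```

Call:
{"name": "carry_out", "arguments": {
  "commands": [
    [-0.062,0.002,0,0,0,3],
    [-0.124,0.004,0,0,0,6],
    [-0.186,0.006,0,0,0,9],
    [-0.248,0.009,0,0,0,11.3],
    [-0.3,0.012,0,0,0,11.3]
  ]
}}

```text
time_s: 1.4
eef_pos: [0.5445, 0.0742, 0.2511]
tcp_rot: [-0.0, 0.619, 0.786, -0.0]
wrist_force: [0.4, 0.8, 0.5]
finger_gap: -0.0
```

```bash
python3 - <<'E'
from h import *
from workcell import arm
o=arm.get_obs();c=arm.capture("wrist");o2=arm.get_obs();print(o["eef_pos"],o["joint_pos"],o2["eef_pos"])
c=wcam(o,c);pickle.dump(c,open("w1.pkl","wb"))
cv2.imwrite("pics/w1.png",cv2.resize(c["pixels"][:,:,::-1],(800,600),interpolation=cv2.INTER_CUBIC))
E
```

```text
[0.54452533 0.07421705 0.25111936] [-4.91995478e-02 -6.02734011e-03  1.86576458e+00  2.86279018e-05
  1.28190130e+00 -2.85592472e-01] [0.54698468 0.06933683 0.2510945 ]
```

View pics/w1.png

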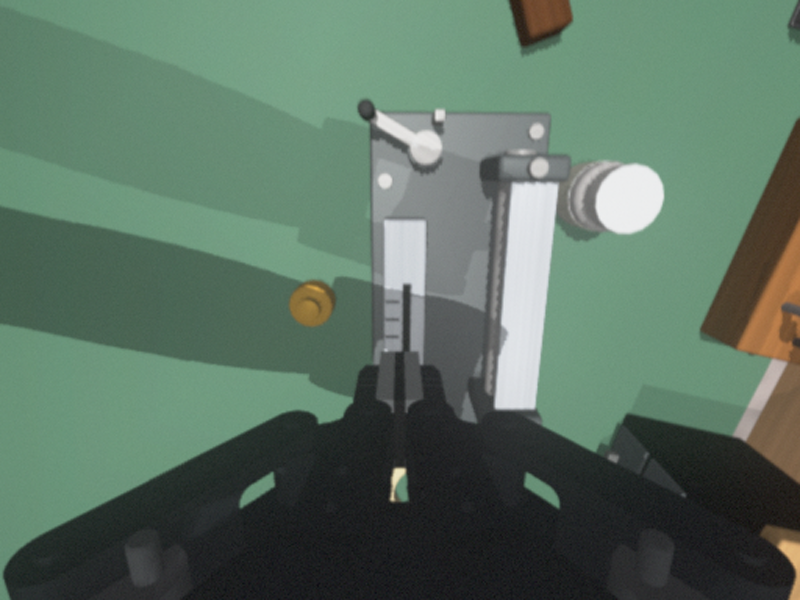

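The wrist view looks towards +y. The clamp peg is at (366,110), the hub at (425,148), and the slot and scale at (406,320) line up with the fingers. The lever is hidden behind the fingers, so I'll go past it on the -y side and look again.

```bash
cat >>h.py <<'E'
def S(x,y,t=(.5999,.0632)):
    c,s=np.cos(YAW),np.sin(YAW);return np.array([t[0]+c*x-s*y,t[1]+s*x+c*y])
def toS(p,t=(.5999,.0632)):
    c,s=np.cos(YAW),np.sin(YAW);d=np.array(p)[:2]-t;return np.array([c*d[0]+s*d[1],-s*d[0]+c*d[1]])
E
python3 - <<'E'
from h import *
from workcell import arm
o=arm.get_obs();print([x.round(3) for x in goal(o,[*S(-.045,-.16),.2],103.4)])
c=load("w1")
for n,p,z in(("peg",(366,106),.073),("hub",(427,147),.05),("houseL",(386,219),.04),("houseR",(426,219),.04),("plateFL",(372,113),.016),("plateRL",(549,113),.016),("slot",(406,288),.04)):
    P=plane(c,(p[0]+.5)*.64-.5,(p[1]+.5)*.64-.5,z);print(n,P,toS(P))
E
```

```text
[array([-0.178,  0.005,  0.052]), array([ 0.058,  0.271, -0.052])]
peg [0.49500553 0.18265323 0.073     ] [-0.07435577  0.1405103 ]
hub [0.54394282 0.16828578 0.05      ] [-0.03008038  0.11519287]
houseL [0.52582178 0.1071773  0.04      ] [-0.06186985  0.05994752]
houseR [0.55768403 0.11488731 0.04      ] [-0.02908826  0.06006363]
plateFL [0.49502769 0.18562528 0.016     ] [-0.07364545  0.14339629]
plateRL [0.6360045  0.21972529 0.016     ] [0.07139599 0.14389688]
slot [0.55574973 0.05429345 0.04      ] [-0.04501239  0.00156766]
```

The splitter pose agrees within 1–2 mm: hub at (-30,115), slot at x=-45. I'll move behind the lever.

Call:
{"name": "carry_out", "arguments": {
  "commands": [
    [-0.05,0.001,0,0,0,0],
    [-0.1,0.003,0.01,0,0,0],
    [-0.15,0.004,0.03,0,0,0],
    [-0.178,0.005,0.05,0,0,0],
    [-0.178,0.005,0.05,0,0,0]
  ]
}}

```text
time_s: 2.08
eef_pos: [0.5895, -0.0966, 0.1985]
tcp_rot: [-0.002, 0.619, 0.785, -0.001]
wrist_force: [-0.8, 1.0, 0.1]
finger_gap: 0.002
```

```bash
python3 - <<'E'
from h import *
from workcell import arm
arm.capture("wrist")
o=arm.get_obs();c=arm.capture("wrist");print(o["eef_pos"],toS(o["eef_pos"]),o["wrist_force"])
print([x.round(4) for x in goal(o,[*S(-.045,-.13),.068],103.4)])
c=wcam(o,c);pickle.dump(c,open("w2.pkl","wb"))
cv2.imwrite("pics/w2.png",cv2.resize(c["pixels"][:,:,::-1],(800,600),interpolation=cv2.INTER_CUBIC))
E
```

```text
[ 0.5900332  -0.09548769  0.19995004] [-0.04637373 -0.15208094] [ 0.1553496   1.07951157 -0.19171063]
[array([0.0218, 0.0017, 0.132 ]), array([-0.1335, -0.1143,  0.1325])]
```

View pics/w2.png

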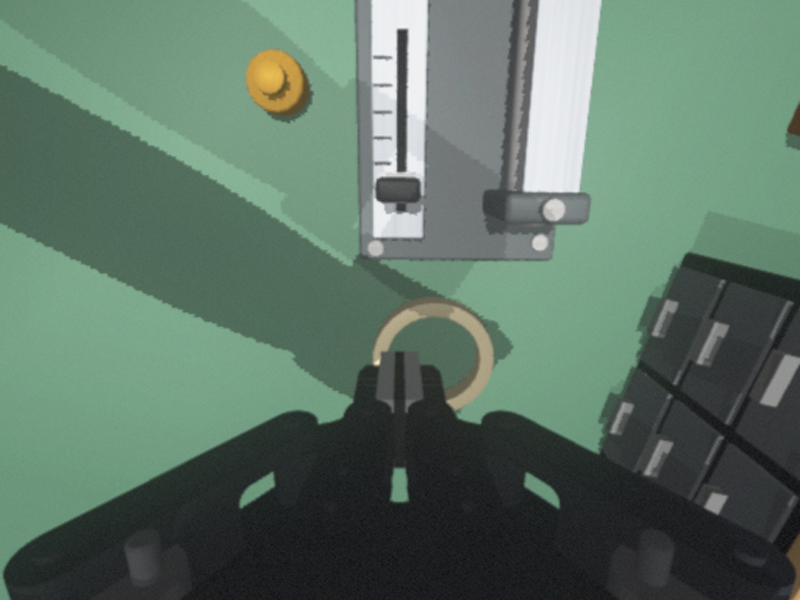

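The paddle top is at (398,189), ahead of the fingers and in line with them. The black scale lines are at rows 163, 138, 112, 85 and 58, and the tape roll sits under the gripper. Next, measure the paddle.

```bash
python3 - <<'E'
from h import *
c=load("w2")
for n,p,z in(("padtop",(398,189),.093),("padL",(376,189),.093),("padR",(420,189),.093),("houseFL",(373,238),.04),("houseFR",(423,238),.04),("l0",(383,163),.04),("l1",(383,138),.04),("l3",(383,85),.04),("l4",(383,58),.04),("pl",(360,258),.016),("pr",(552,259),.016)):
    P=plane(c,(p[0]+.5)*.64-.5,(p[1]+.5)*.64-.5,z);print(n,P.round(4),toS(P).round(4))
P=cloud(c)
# finger points in splitter frame relative
m=np.zeros((384,512),bool);m[222:300,225:290]=True;m&=(P[...,2]>.17)&(P[...,2]<.32)
Q=P[m];q=np.array([toS(x) for x in Q]);T=np.array(toS(c["eef_pos"]) if "eef_pos" in c else [-.0464,-.1521])
for a in np.arange(.19,.30,.01):
    k=(Q[:,2]>=a)&(Q[:,2]<a+.01)
    if k.sum():print(round(a-.2,3),k.sum(),((q[k].max(0)-T)*1e3).round(1),((q[k].min(0)-T)*1e3).round(1))
E
```

```text
padtop [ 0.5746 -0.0338  0.093 ] [-0.0471 -0.0885]
padL [ 0.5624 -0.0367  0.093 ] [-0.0596 -0.0885]
padR [ 0.5867 -0.0309  0.093 ] [-0.0346 -0.0884]
houseFL [ 0.5653 -0.0723  0.04  ] [-0.065  -0.1238]
houseFR [ 0.5998 -0.0639  0.04  ] [-0.0295 -0.1236]
l0 [ 0.5608 -0.0211  0.04  ] [-0.0576 -0.0729]
l1 [ 0.5572 -0.0056  0.04  ] [-0.0575 -0.057 ]
l3 [0.55   0.0258 0.04  ] [-0.0573 -0.0248]
l4 [0.5464 0.041  0.04  ] [-0.0571 -0.0092]
pl [ 0.5582 -0.0934  0.016 ] [-0.0769 -0.1427]
pr [ 0.7032 -0.0591  0.016 ] [ 0.0721 -0.1429]
0.0 113 [13.6 12.4] [-12.    7.3]
0.01 442 [14.1 12.6] [-13.   7.]
0.02 526 [14.2 12.6] [-13.1   7.2]
0.03 729 [14.1 12.7] [-13.  -10.6]
0.04 838 [14.3 15. ] [-12.   -4.1]
0.05 819 [13.4 13.9] [-11.2  -1.3]
0.06 363 [11.7 18.5] [-9.2  8.1]
0.07 422 [11.1 19. ] [-8.9 14.4]
```

Call:
{"name": "carry_out", "arguments": {
  "commands": [
    [0.006,0.0,0.04,0,0,0],
    [0.012,0.0,0.08,0,0,0],
    [0.018,0.0,0.11,0,0,0],
    [0.022,0.0,0.129,0,0,0],
    [0.022,0.0,0.129,0,0,0]
  ]
}}

```text
time_s: 2.8
eef_pos: [0.5849, -0.0728, 0.0716]
tcp_rot: [-0.001, 0.618, 0.786, -0.0]
wrist_force: [-0.0, -0.2, 0.4]
finger_gap: 0.001
```

```bash
cat >look.py <<'E'
import sys
from h import *
from workcell import arm
n=sys.argv[1]
o=arm.get_obs();c=arm.capture("wrist");print(o["time_s"],o["eef_pos"],toS(o["eef_pos"]),o["wrist_force"].round(2))
print("force along S:",toS(o["wrist_force"][:2],(0,0)).round(2))
c=wcam(o,c);pickle.dump(c,open(n+".pkl","wb"))
cv2.imwrite("pics/%s.png"%n,cv2.resize(c["pixels"][:,:,::-1],(800,600),interpolation=cv2.INTER_CUBIC))
E
python3 look.py w3
```

```text
2.8 [ 0.58488963 -0.07276458  0.07157077] [-0.04611123 -0.12878444] [-0.03 -0.23  0.44]
force along S: [-0.08 -0.21]
```

View pics/w3.png

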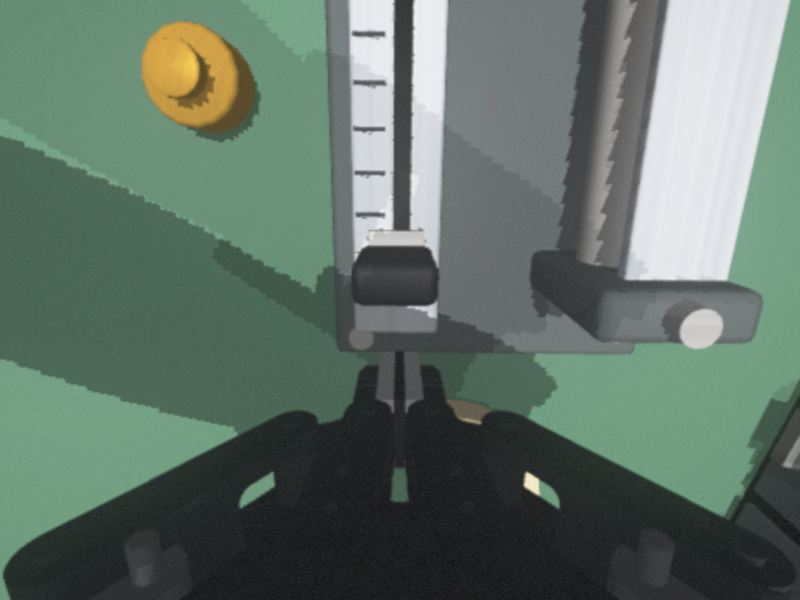

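The paddle at (395,275) is right in front of the fingertips and centred on them. I'll approach to near contact.

Call:
{"name": "carry_out", "arguments": {
  "commands": [
    [0.006,0.0,0,0,0,0],
    [0.012,0.0,0,0,0,0],
    [0.016,0.0,0,0,0,0],
    [0.018,0.0,0,0,0,0],
    [0.02,0.0,0,0,0,0]
  ]
}}

```text
time_s: 3.48
eef_pos: [0.5808, -0.0545, 0.0724]
tcp_rot: [0.0, 0.618, 0.786, 0.0]
wrist_force: [-0.3, 0.1, -0.9]
finger_gap: 0.004
```

Call:
{"name": "carry_out", "arguments": {
  "commands": [
    [0.002,0.0,0,0,0,0],
    [0.004,0.0,0,0,0,0],
    [0.006,0.0,0,0,0,0],
    [0.008,0.0,0,0,0,0],
    [0.008,0.0,0,0,0,0]
  ]
}}

```text
time_s: 4.1
eef_pos: [0.5798, -0.05, 0.0724]
tcp_rot: [0.003, 0.618, 0.786, -0.002]
wrist_force: [2.0, -8.7, -2.8]
finger_gap: -0.003
```

```bash
python3 look.py w4
```

```text
4.1 [ 0.57980878 -0.0500224   0.07238475] [-0.04578331 -0.10548393] [ 2.04 -8.68 -2.77]
force along S: [-0.03 -8.92]
```

View pics/w4.png

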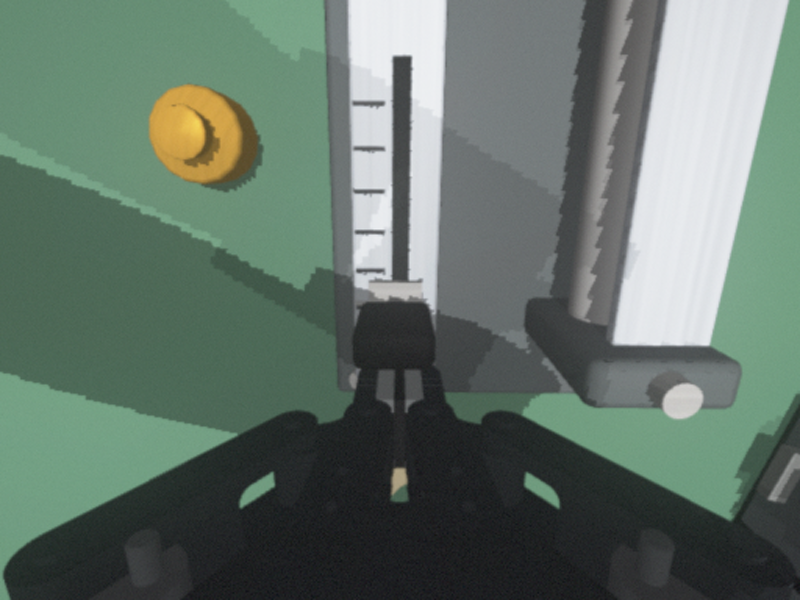

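Call:
{"name": "carry_out", "arguments": {
  "commands": [
    [0,0,0,0,0,0],
    [0,0,0,0,0,0],
    [0,0,0,0,0,0],
    [0,0,0,0,0,0],
    [0,0,0,0,0,0]
  ]
}}

```text
time_s: 4.78
eef_pos: [0.5795, -0.0489, 0.0723]
tcp_rot: [0.002, 0.618, 0.786, -0.001]
wrist_force: [0.9, -6.1, -0.9]
finger_gap: 0.001
```

```bash
python3 look.py w5; python3 - <<'E'
from h import *
# scale lines vs paddle front edge
for n in("w3","w4","w5"):
    c=load(n);P=cloud(c);m=(P[...,2]>.088)&(P[...,2]<.096);q=np.array([toS(x) for x in P[m]])
    k=(q[:,0]>-.062)&(q[:,0]<-.03)&(q[:,1]<0);q=q[k];print(n,k.sum(),np.percentile(q,[2,50,98],axis=0).round(4).tolist())
E
```

```text
4.775 [ 0.57949359 -0.04889033  0.07228266] [-0.04582756 -0.10430962] [ 0.87 -6.15 -0.85]
force along S: [-0.58 -6.18]
w3 2032 [[-0.0592, -0.1212], [-0.047, -0.0894], [-0.0344, -0.0818]]
w4 1755 [[-0.0591, -0.0978], [-0.0471, -0.0864], [-0.0342, -0.0796]]
w5 1768 [[-0.0591, -0.0966], [-0.0471, -0.0852], [-0.034, -0.0784]]
```

Travel = TCP_y + 0.1077 in my splitter frame, and depth and pose agree on 3.4 mm so far. The contact is compliant at about 2 N/mm. Next comes the first crest at 8 mm, taken in small steps.

Call:
{"name": "carry_out", "arguments": {
  "commands": [
    [0.001,0,0,0,0,0],
    [0.002,0,0,0,0,0],
    [0.003,0,0,0,0,0],
    [0.003,0,0,0,0,0],
    [0.003,0,0,0,0,0]
  ]
}}

```text
time_s: 5.45
eef_pos: [0.5791, -0.0469, 0.0723]
tcp_rot: [0.003, 0.618, 0.786, -0.002]
wrist_force: [0.8, -8.2, -2.4]
finger_gap: 0.003
```

```bash
cat >>h.py <<'E'
E
cat > trav.py <<'E'
import sys
from h import *
from workcell import arm
o=arm.get_obs();c=wcam(o,arm.capture("wrist"));P=cloud(c);m=(P[...,2]>.088)&(P[...,2]<.096);q=np.array([toS(x) for x in P[m]])
k=(q[:,0]>-.062)&(q[:,0]<-.03)&(q[:,1]<.03);q=q[k]
print("t",o["time_s"],"tcp travel mm",round((toS(o["eef_pos"])[1]+.1077)*1e3,1),"lever(depth)",round((np.percentile(q[:,1],98)+.0818)*1e3,1),"F",toS(o["wrist_force"],(0,0)) if 0 else o["wrist_force"].round(1))
if len(sys.argv)>1: cv2.imwrite("pics/%s.png"%sys.argv[1],cv2.resize(c["pixels"][:,:,::-1],(800,600),interpolation=cv2.INTER_CUBIC));pickle.dump(c,open(sys.argv[1]+".pkl","wb"))
E
python3 trav.py
```

```text
t 5.45 tcp travel mm 5.4 lever(depth) 5.4 F [ 0.8 -8.2 -2.4]
```

Call:
{"name": "carry_out", "arguments": {
  "commands": [
    [0.001,0,0,0,0,0],
    [0.002,0,0,0,0,0],
    [0.003,0,0,0,0,0],
    [0.003,0,0,0,0,0],
    [0.003,0,0,0,0,0]
  ]
}}

```text
time_s: 6.12
eef_pos: [0.5783, -0.0438, 0.0723]
tcp_rot: [0.002, 0.618, 0.786, -0.001]
wrist_force: [1.8, -7.7, -1.5]
finger_gap: 0.0
```

```bash
python3 trav.py
```

```text
t 6.125 tcp travel mm 8.6 lever(depth) 8.7 F [ 1.8 -7.7 -1.5]
```

Call:
{"name": "carry_out", "arguments": {
  "commands": [
    [0.001,0,0,0,0,0],
    [0.002,0,0,0,0,0],
    [0.002,0,0,0,0,0],
    [0.002,0,0,0,0,0],
    [0.002,0,0,0,0,0]
  ]
}}

```text
time_s: 6.8
eef_pos: [0.5774, -0.0401, 0.0723]
tcp_rot: [0.001, 0.618, 0.786, -0.0]
wrist_force: [1.2, -5.0, -1.8]
finger_gap: -0.003
```

```bash
python3 trav.py
```

```text
t 6.8 tcp travel mm 12.4 lever(depth) 12.4 F [ 1.2 -5.  -1.8]
```

Call:
{"name": "carry_out", "arguments": {
  "commands": [
    [0,0,0,0,0,0],
    [0,0,0,0,0,0],
    [0,0,0,0,0,0],
    [0,0,0,0,0,0],
    [0,0,0,0,0,0]
  ]
}}

```text
time_s: 7.48
eef_pos: [0.5769, -0.0383, 0.0723]
tcp_rot: [-0.001, 0.618, 0.786, 0.0]
wrist_force: [-0.3, -0.5, 0.2]
finger_gap: 0.0
```

```bash
python3 trav.py w6
```

```text
t 7.475 tcp travel mm 14.3 lever(depth) 14.4 F [-0.3 -0.5  0.2]
```

View pics/w6.png

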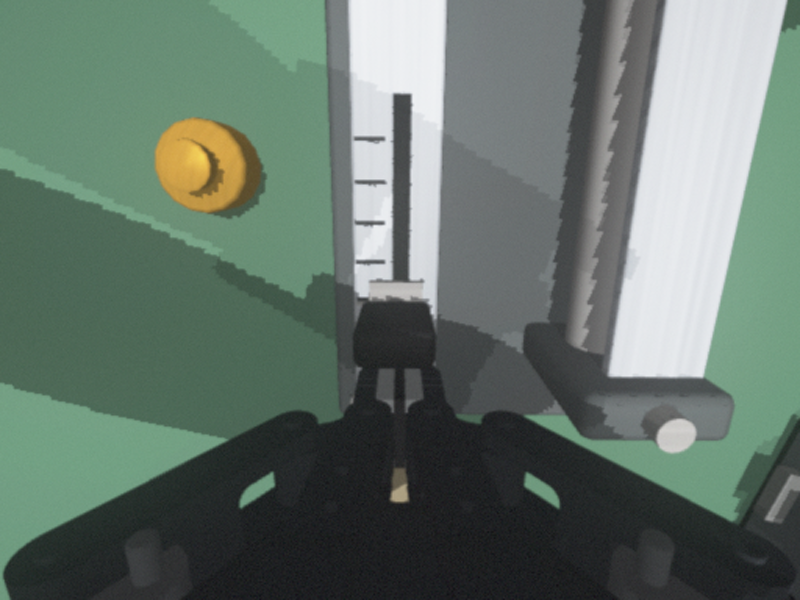

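First click done: lever at about 14.4 mm with no force, and the front line at row 298 is next to the shoe. Heading for the second.

Call:
{"name": "carry_out", "arguments": {
  "commands": [
    [0.003,0,0,0,0,0],
    [0.006,0,0,0,0,0],
    [0.009,0,0,0,0,0],
    [0.011,0,0,0,0,0],
    [0.012,0,0,0,0,0]
  ]
}}

```text
time_s: 8.15
eef_pos: [0.5756, -0.0329, 0.0725]
tcp_rot: [0.005, 0.617, 0.787, -0.003]
wrist_force: [2.6, -17.3, -5.7]
finger_gap: 0.0
```

Call:
{"name": "carry_out", "arguments": {
  "commands": [
    [0.001,0,0,0,0,0],
    [0.002,0,0,0,0,0],
    [0.002,0,0,0,0,0],
    [0.002,0,0,0,0,0],
    [0.002,0,0,0,0,0]
  ]
}}

```text
time_s: 8.78
eef_pos: [0.5746, -0.0287, 0.0724]
tcp_rot: [0.003, 0.618, 0.786, -0.002]
wrist_force: [1.8, -9.6, -2.5]
finger_gap: -0.0
```

```bash
python3 trav.py
```

```text
t 8.775 tcp travel mm 24.2 lever(depth) 24.1 F [ 1.8 -9.6 -2.5]
```

The lever resists fast pushing: 17 N at 20 mm/s. I'll go slower and hold to let it creep over.

Call:
{"name": "carry_out", "arguments": {
  "commands": [
    [0,0,0,0,0,0],
    [0,0,0,0,0,0],
    [0.001,0,0,0,0,0],
    [0.001,0,0,0,0,0],
    [0.001,0,0,0,0,0]
  ]
}}

```text
time_s: 9.45
eef_pos: [0.5738, -0.0254, 0.0723]
tcp_rot: [0.001, 0.618, 0.786, -0.0]
wrist_force: [0.9, -4.0, -1.6]
finger_gap: -0.002
```

```bash
python3 trav.py
```

```text
t 9.45 tcp travel mm 27.6 lever(depth) 27.7 F [ 0.9 -4.  -1.6]
```

Call:
{"name": "carry_out", "arguments": {
  "commands": [
    [0,0,0,0,0,0],
    [0,0,0,0,0,0],
    [0,0,0,0,0,0],
    [0,0,0,0,0,0],
    [0,0,0,0,0,0]
  ]
}}

```text
time_s: 10.12
eef_pos: [0.5733, -0.0238, 0.0722]
tcp_rot: [-0.001, 0.618, 0.786, 0.0]
wrist_force: [-0.4, 0.4, -1.1]
finger_gap: -0.002
```

```bash
python3 trav.py
```

```text
t 10.125 tcp travel mm 29.3 lever(depth) 29.6 F [-0.4  0.4 -1.1]
```

Second click. Now the third: crest at 40 mm, and I'll stop the finger at about 45.

Call:
{"name": "carry_out", "arguments": {
  "commands": [
    [0.002,0,0,0,0,0],
    [0.004,0,0,0,0,0],
    [0.006,0,0,0,0,0],
    [0.008,0,0,0,0,0],
    [0.009,0,0,0,0,0]
  ]
}}

```text
time_s: 10.8
eef_pos: [0.5724, -0.0196, 0.0724]
tcp_rot: [0.004, 0.618, 0.786, -0.002]
wrist_force: [1.5, -12.4, -2.9]
finger_gap: 0.002
```

Call:
{"name": "carry_out", "arguments": {
  "commands": [
    [0.001,0,0,0,0,0],
    [0.002,0,0,0,0,0],
    [0.003,0,0,0,0,0],
    [0.004,0,0,0,0,0],
    [0.005,0,0,0,0,0]
  ]
}}

```text
time_s: 11.42
eef_pos: [0.5715, -0.0156, 0.0724]
tcp_rot: [0.004, 0.617, 0.787, -0.003]
wrist_force: [2.4, -15.1, -4.4]
finger_gap: -0.001
```

```bash
python3 trav.py
```

```text
t 11.425 tcp travel mm 37.6 lever(depth) 37.5 F [  2.4 -15.1  -4.4]
```

Call:
{"name": "carry_out", "arguments": {
  "commands": [
    [0,0,0,0,0,0],
    [0,0,0,0,0,0],
    [0,0,0,0,0,0],
    [0,0,0,0,0,0],
    [0,0,0,0,0,0]
  ]
}}

```text
time_s: 12.1
eef_pos: [0.5708, -0.0128, 0.0723]
tcp_rot: [0.002, 0.618, 0.786, -0.001]
wrist_force: [0.9, -6.6, -1.8]
finger_gap: 0.002
```

```bash
python3 trav.py
```

```text
t 12.1 tcp travel mm 40.6 lever(depth) 40.6 F [ 0.9 -6.6 -1.8]
```

Call:
{"name": "carry_out", "arguments": {
  "commands": [
    [0.001,0,0,0,0,0],
    [0.001,0,0,0,0,0],
    [0.001,0,0,0,0,0],
    [0.001,0,0,0,0,0],
    [0.001,0,0,0,0,0]
  ]
}}

```text
time_s: 12.78
eef_pos: [0.5701, -0.0099, 0.0723]
tcp_rot: [0.0, 0.618, 0.786, 0.0]
wrist_force: [-0.1, -3.4, -1.4]
finger_gap: 0.003
```

Call:
{"name": "carry_out", "arguments": {
  "commands": [
    [0,0,0,0,0,0],
    [0,0,0,0,0,0],
    [0,0,0,0,0,0],
    [0,0,0,0,0,0],
    [0,0,0,0,0,0]
  ]
}}

```text
time_s: 13.4
eef_pos: [0.5699, -0.0095, 0.0723]
tcp_rot: [-0.0, 0.618, 0.786, 0.0]
wrist_force: [-0.0, 0.0, -0.2]
finger_gap: 0.002
```

```bash
python3 trav.py
```

```text
t 13.4 tcp travel mm 43.9 lever(depth) 45.0 F [-0.   0.  -0.2]
```

The lever has moved ahead of the finger by itself. I'll back off and check where it rests.

Call:
{"name": "carry_out", "arguments": {
  "commands": [
    [-0.003,0,0,0,0,0],
    [-0.008,0,0,0,0,0],
    [-0.014,0,0,0,0,0],
    [-0.02,0,0,0,0,0],
    [-0.02,0,0,0,0,0]
  ]
}}

```text
time_s: 14.08
eef_pos: [0.5749, -0.0299, 0.0723]
tcp_rot: [0.0, 0.619, 0.786, 0.0]
wrist_force: [-0.7, -0.1, -0.5]
finger_gap: -0.005
```

```bash
python3 trav.py;  python3 trav.py w7
```

```text
t 14.075 tcp travel mm 22.9 lever(depth) 45.8 F [-0.7 -0.1 -0.5]
t 14.125 tcp travel mm 23.2 lever(depth) 45.8 F [ 0.5 -1.2  0.9]
```

View pics/w7.png

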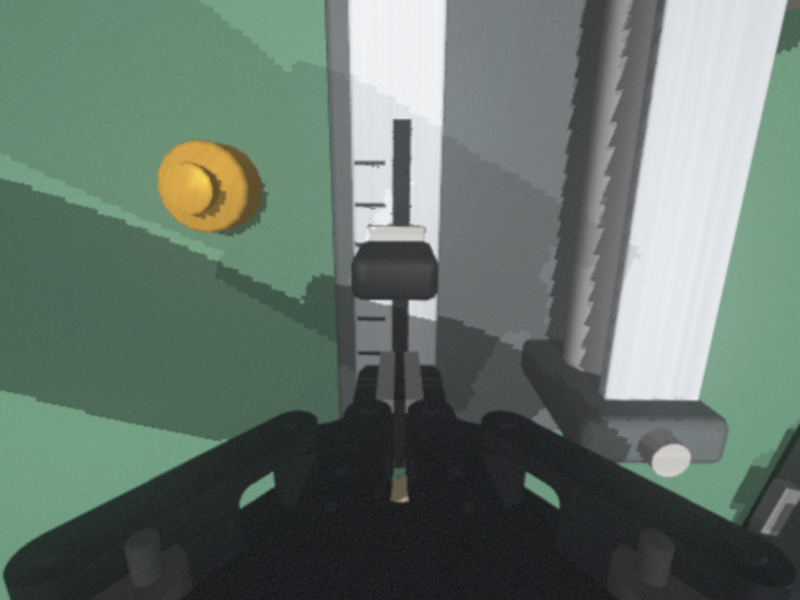

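The lever now stands just below the fourth line at row 205. The fifth line is at row 162, and the first and home lines at rows 318 and 352. I'll check the travel against the scale lines.

```bash
python3 - <<'E'
from h import *
c=load("w7");f=lambda x,y,z:toS(plane(c,(x+.5)*.64-.5,(y+.5)*.64-.5,z))[1]*1e3
L={n:f(371,r,.04) for n,r in((5,162),(4,205),(3,245),(1,318),(0,352))};print(L)
off=np.mean([L[n]-(-90+16*n) for n in(5,4,1,0)]);print("off",off)
g=cv2.cvtColor(c["pixels"],cv2.COLOR_RGB2GRAY)
print([(r,int(g[r,245:262].mean())) for r in range(142,196,1)])
P=cloud(c)
for r in range(150,196,2): p=P[r,253];print(r,toS(p).round(4),p[2].round(4))
E
```

```text
{5: np.float64(-8.62810191100294), 4: np.float64(-25.141367334529686), 3: np.float64(-41.33005121495984), 1: np.float64(-73.14898313824868), 0: np.float64(-89.07475477629497)}
off 1.0016982099809315
[(142, 131), (143, 120), (144, 119), (145, 179), (146, 196), (147, 198), (148, 198), (149, 200), (150, 204), (151, 206), (152, 204), (153, 195), (154, 119), (155, 65), (156, 57), (157, 57), (158, 57), (159, 56), (160, 56), (161, 55), (162, 56), (163, 56), (164, 57), (165, 58), (166, 61), (167, 64), (168, 67), (169, 71), (170, 75), (171, 75), (172, 73), (173, 72), (174, 71), (175, 69), (176, 67), (177, 67), (178, 66), (179, 64), (180, 63), (181, 62), (182, 61), (183, 61), (184, 59), (185, 58), (186, 56), (187, 56), (188, 55), (189, 52), (190, 51), (191, 64), (192, 108), (193, 119), (194, 118), (195, 98)]
150 [-0.0472 -0.0363] 0.0456
152 [-0.0471 -0.0374] 0.0468
154 [-0.047  -0.0359] 0.065
156 [-0.0469 -0.0358] 0.0729
158 [-0.0469 -0.036 ] 0.078
160 [-0.0468 -0.0359] 0.0846
162 [-0.0468 -0.0359] 0.0902
164 [-0.0468 -0.0364] 0.0926
166 [-0.0468 -0.0371] 0.0939
168 [-0.0468 -0.038 ] 0.0938
170 [-0.0468 -0.039 ] 0.0936
172 [-0.0468 -0.0399] 0.0937
174 [-0.0468 -0.0406] 0.0945
176 [-0.0468 -0.042 ] 0.0927
178 [-0.0467 -0.0425] 0.0943
180 [-0.0468 -0.0437] 0.0935
182 [-0.0467 -0.0444] 0.0944
184 [-0.0467 -0.0455] 0.0939
186 [-0.0468 -0.0467] 0.0931
188 [-0.0467 -0.0471] 0.0948
190 [-0.0467 -0.0482] 0.0944
192 [-0.0471 -0.065 ] 0.0403
194 [-0.0471 -0.0657] 0.0426
```

Travel reads 46.1 mm against the scale lines: third notch, inside 44–52 mm. On to the clamp. I'll rise, then move behind the peg on its -y side.

```bash
python3 - <<'E'
from h import *
from workcell import arm
o=arm.get_obs();print(toS(o["eef_pos"]),o["eef_pos"])
for p in((-.047,-.08,.17),(-.083,.108,.17),(-.083,.108,.057)):print(p,[x.round(4) for x in goal(o,[*S(*p[:2]),p[2]],103.4)])
c=load("w1");P=cloud(c);v,u=int(116*.64),int(440*.64);print([(toS(P[a,b]).round(3),P[a,b,2].round(3)) for a in(v-2,v,v+2) for b in(u,u+1)])
E
```

```text
[-0.04597784 -0.0842637 ] [ 0.5747018  -0.02942496  0.07221496]
(-0.047, -0.08, 0.17) [array([ 0.0043, -0.001 , -0.0978]), array([-0.0062, -0.0082,  0.1999])]
(-0.083, 0.108, 0.17) [array([ 0.1924, -0.0364, -0.0978]), array([-0.0062, -0.0082,  0.1999])]
(-0.083, 0.108, 0.057) [array([ 0.1924, -0.0363,  0.0152]), array([-0.0062, -0.0082,  0.1999])]
[(array([-0.021,  0.139]), np.float64(0.05)), (array([-0.02 ,  0.139]), np.float64(0.053)), (array([-0.021,  0.137]), np.float64(0.05)), (array([-0.02 ,  0.137]), np.float64(0.052)), (array([-0.021,  0.135]), np.float64(0.049)), (array([-0.02 ,  0.135]), np.float64(0.049))]
```

Call:
{"name": "carry_out", "arguments": {
  "commands": [
    [0,0,-0.05,0,0,0],
    [0,0,-0.098,0,0,0],
    [0.05,-0.012,-0.098,0,0,0],
    [0.1,-0.024,-0.098,0,0,0],
    [0.15,-0.036,-0.098,0,0,0]
  ]
}}

```text
time_s: 14.8
eef_pos: [0.5035, 0.1093, 0.1705]
tcp_rot: [0.0, 0.618, 0.786, 0.0]
wrist_force: [0.9, 0.6, -0.9]
finger_gap: 0.002
```

Call:
{"name": "carry_out", "arguments": {
  "commands": [
    [0.03,-0.0,0,0,0,0],
    [0.042,0,0,0,0,0],
    [0.042,0,0,0,0,0],
    [0.042,0,0,0,0,0],
    [0.042,0,0,0,0,0]
  ]
}}

```text
time_s: 15.42
eef_pos: [0.495, 0.1479, 0.1702]
tcp_rot: [0.0, 0.619, 0.786, -0.0]
wrist_force: [0.1, 0.1, 0.5]
finger_gap: 0.001
```

```bash
python3 look.py w8;python3 - <<'E'
from h import *
from workcell import arm
o=arm.get_obs();print([x.round(4) for x in goal(o,[*S(-.083,.108),.057],103.4)])
E
```

```text
15.425 [0.49495908 0.14789177 0.1701929 ] [-0.08245685  0.10670595] [0.08 0.11 0.51]
force along S: [0.1  0.09]
[array([ 0.0012, -0.0005,  0.1132]), array([-0.0078,  0.0058,  0.1382])]
```

View pics/w8.png

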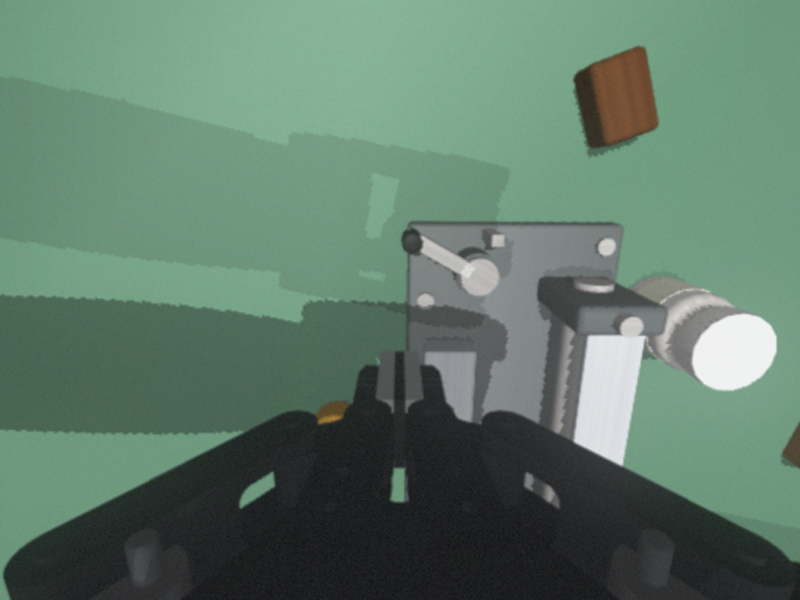

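The peg is at (411,240), ahead of the fingers and slightly to their right; the area below is clear. I'll go down to tip height 0.057.

Call:
{"name": "carry_out", "arguments": {
  "commands": [
    [0,0,0.04,0,0,0],
    [0,0,0.075,0,0,0],
    [0,0,0.1,0,0,0],
    [0,0,0.113,0,0,0],
    [0,0,0.113,0,0,0]
  ]
}}

```text
time_s: 16.1
eef_pos: [0.4942, 0.1485, 0.0566]
tcp_rot: [-0.001, 0.618, 0.786, -0.001]
wrist_force: [0.2, 0.5, -0.3]
finger_gap: 0.003
```

```bash
python3 look.py w9;python3 - <<'E'
from h import *
c=load("w9")
P=cloud(c);m=(P[...,2]>.066)&(P[...,2]<.076);q=np.array([toS(x) for x in P[m]]);k=(abs(q[:,0]+.06)<.05)&(q[:,1]>.13)&(q[:,1]<.2);print(k.sum(),np.median(q[k],axis=0),q[k].min(0),q[k].max(0))
E
```

```text
16.1 [0.49416739 0.14848262 0.05661284] [-0.08309006  0.10746418] [ 0.15  0.49 -0.27]
force along S: [0.26 0.44]
504 [-0.07521077  0.14199311] [-0.0805355   0.13533551] [-0.06925455  0.14704445]
```

View pics/w9.png

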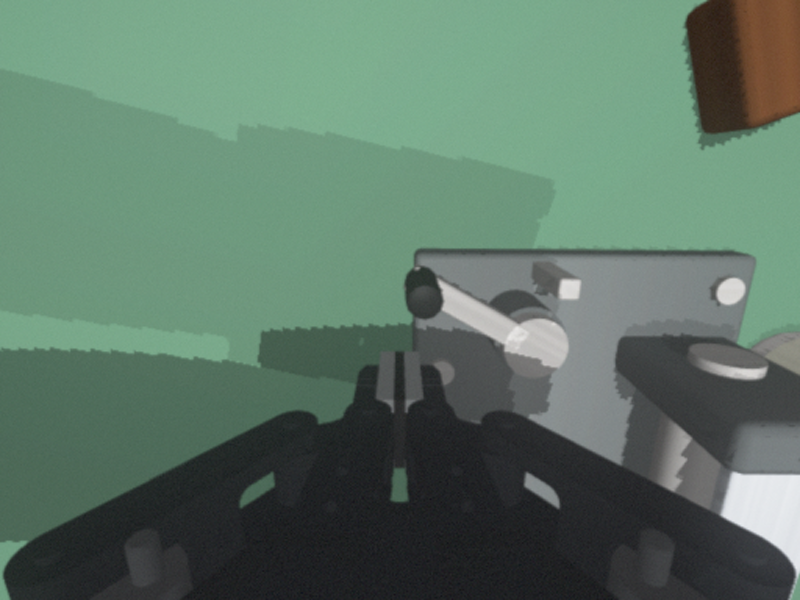

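Call:
{"name": "carry_out", "arguments": {
  "commands": [
    [0.004,0,0,0,0,0],
    [0.008,0.0,0,0,0,0],
    [0.012,0.001,0,0,0,0],
    [0.015,0.002,0,0,0,0],
    [0.018,0.003,0,0,0,0]
  ]
}}

```text
time_s: 16.77
eef_pos: [0.4936, 0.1671, 0.0575]
tcp_rot: [0.001, 0.618, 0.786, 0.0]
wrist_force: [1.3, -1.9, 0.1]
finger_gap: 0.0
```

Call:
{"name": "carry_out", "arguments": {
  "commands": [
    [0.002,0.001,0,0,0,0],
    [0.004,0.002,0,0,0,0],
    [0.006,0.003,0,0,0,0],
    [0.009,0.004,0,0,0,0],
    [0.012,0.006,0,0,0,0]
  ]
}}

```text
time_s: 17.4
eef_pos: [0.4956, 0.1803, 0.057]
tcp_rot: [-0.001, 0.618, 0.786, -0.001]
wrist_force: [-0.2, -2.4, 0.0]
finger_gap: -0.004
```

```bash
cat >peg.py <<'E'
from h import *
c=load(__import__("sys").argv[1])
P=cloud(c);m=(P[...,2]>.066)&(P[...,2]<.076);q=np.array([toS(x) for x in P[m]]);k=(abs(q[:,0]+.05)<.06)&(q[:,1]>.137)&(q[:,1]<.2);q=q[k];p=(q.min(0)+q.max(0))/2;print(k.sum(),p,q.max(0));print("theta",np.arctan2(p[1]-.1155,-.031-p[0]))
E
python3 look.py w10; python3 peg.py w10
```

```text
17.4 [0.49557573 0.18030032 0.05698771] [-0.07434638  0.1380893 ] [-0.17 -2.39  0.05]
force along S: [-0.72 -2.28]
883 [-0.07254818  0.15289622] [-0.05772784  0.16062093]
theta 0.7328531223013292
```

View pics/w10.png

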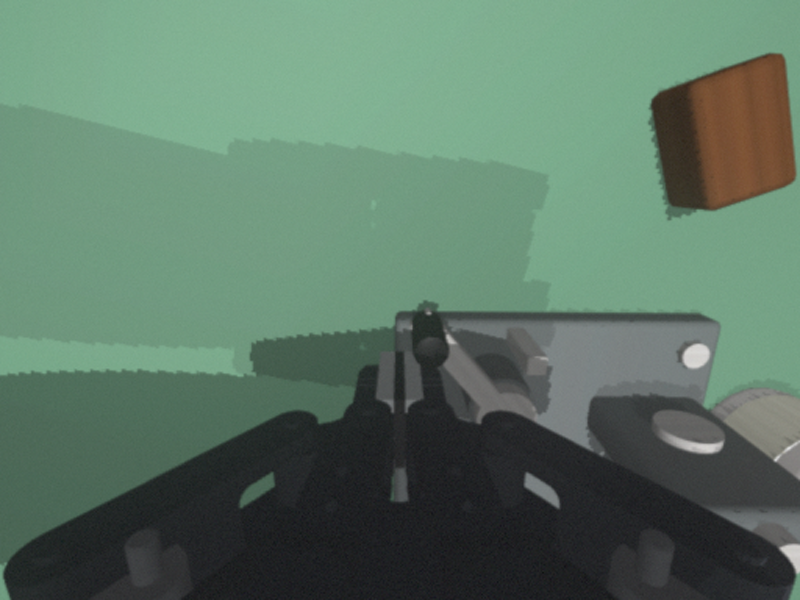

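The peg has swung to about 0.87 rad and sits at the fingers' right front corner at (430,345). I'll step round to its -x side.

Call:
{"name": "carry_out", "arguments": {
  "commands": [
    [-0.008,0,0,0,0,0],
    [-0.008,-0.014,0,0,0,0],
    [-0.008,-0.026,0,0,0,0],
    [0.008,-0.026,0,0,0,0],
    [0.022,-0.026,0,0,0,0]
  ]
}}

```text
time_s: 18.08
eef_pos: [0.4654, 0.1964, 0.0575]
tcp_rot: [0.0, 0.618, 0.786, 0.0]
wrist_force: [-0.3, 0.7, -0.5]
finger_gap: 0.001
```

```bash
python3 look.py w11; python3 peg.py w11
```

```text
18.075 [0.46541428 0.19641835 0.05749351] [-0.09995139  0.16075838] [-0.28  0.74 -0.46]
force along S: [-0.1   0.78]
659 [-0.08395504  0.16335888] [-0.0579518   0.17346915]
theta 0.7348909357762946
```

View pics/w11.png

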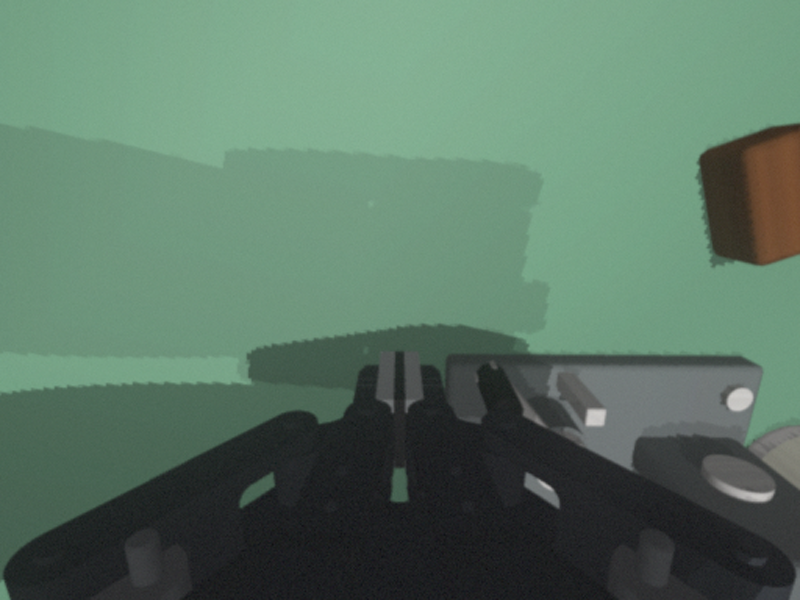

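Call:
{"name": "carry_out", "arguments": {
  "commands": [
    [0,0.008,0,0,0,0],
    [0,0.014,0,0,0,0],
    [0,0.02,0,0,0,0],
    [0.001,0.025,0,0,0,0],
    [0.002,0.03,0,0,0,0]
  ]
}}

```text
time_s: 18.75
eef_pos: [0.4936, 0.2044, 0.0565]
tcp_rot: [-0.001, 0.618, 0.786, -0.001]
wrist_force: [-3.4, 1.6, -0.9]
finger_gap: 0.003
```

Call:
{"name": "carry_out", "arguments": {
  "commands": [
    [0,0.004,0,0,0,0],
    [0,0.008,0,0,0,0],
    [0,0.012,0,0,0,0],
    [0,0.015,0,0,0,0],
    [0,0.017,0,0,0,0]
  ]
}}

```text
time_s: 19.38
eef_pos: [0.5116, 0.2084, 0.0575]
tcp_rot: [0.0, 0.618, 0.786, 0.0]
wrist_force: [-1.2, 0.1, -0.4]
finger_gap: 0.001
```

```bash
python3 look.py w12
```

```text
19.375 [0.51155636 0.20835274 0.0574935 ] [-0.05229971  0.16167454] [-1.19  0.12 -0.39]
force along S: [-1.13  0.4 ]
```

View pics/w12.png

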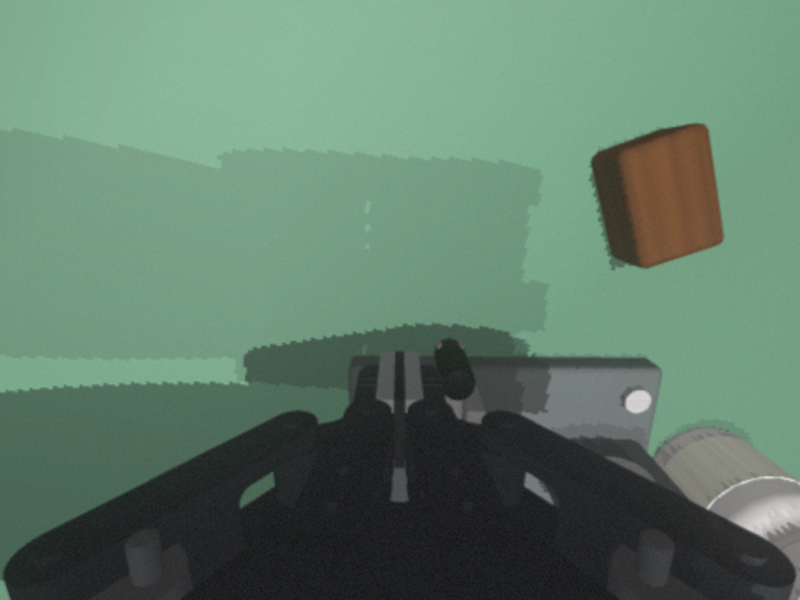

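Call:
{"name": "carry_out", "arguments": {
  "commands": [
    [0,0.001,0,0,0,0],
    [0,0.002,0,0,0,0],
    [0,0.003,0,0,0,0],
    [0,0.004,0,0,0,0],
    [0,0.005,0,0,0,0]
  ]
}}

```text
time_s: 20.05
eef_pos: [0.5145, 0.2093, 0.0571]
tcp_rot: [-0.001, 0.618, 0.786, -0.002]
wrist_force: [-7.4, -1.7, 6.1]
finger_gap: 0.001
```

Call:
{"name": "carry_out", "arguments": {
  "commands": [
    [0,0.001,0,0,0,0],
    [0,0.001,0,0,0,0],
    [0,0.001,0,0,0,0],
    [0,0.001,0,0,0,0],
    [0,0.001,0,0,0,0]
  ]
}}

```text
time_s: 20.68
eef_pos: [0.5147, 0.2094, 0.0571]
tcp_rot: [-0.002, 0.618, 0.786, -0.003]
wrist_force: [-8.8, -2.2, 5.5]
finger_gap: -0.006
```

```bash
python3 look.py w13
```

```text
20.675 [0.51466039 0.20935863 0.05711602] [-0.04904708  0.16193369] [-8.76 -2.17  5.52]
force along S: [-9.03 -0.08]
```

The clamp is on its far stop: the finger has stopped moving and the force is up to 9 N. I'll back off, rise, and check both settings.

Call:
{"name": "carry_out", "arguments": {
  "commands": [
    [0,-0.006,0,0,0,0],
    [0,-0.016,0,0,0,0],
    [0,-0.03,0,0,0,0],
    [0,-0.03,-0.05,0,0,0],
    [0,-0.03,-0.11,0,0,0]
  ]
}}

```text
time_s: 21.35
eef_pos: [0.4856, 0.2022, 0.1667]
tcp_rot: [-0.001, 0.618, 0.786, -0.001]
wrist_force: [0.7, 1.3, -0.0]
finger_gap: 0.001
```

Call:
{"name": "carry_out", "arguments": {
  "commands": [
    [-0.05,0,-0.03,0,0,0],
    [-0.11,0,-0.06,0,0,0],
    [-0.17,0,-0.06,0,0,0],
    [-0.23,0.01,-0.06,0,0,0],
    [-0.28,0.02,-0.06,0,0,0]
  ]
}}

```text
time_s: 21.98
eef_pos: [0.5729, -0.0669, 0.2274]
tcp_rot: [0.001, 0.619, 0.786, 0.0]
wrist_force: [1.0, 0.4, 0.7]
finger_gap: 0.006
```

Call:
{"name": "carry_out", "arguments": {
  "commands": [
    [0,0,0,0,0,0],
    [0,0,0,0,0,0],
    [0,0,0,0,0,0],
    [0,0,0,0,0,0],
    [0,0,0,0,0,0]
  ]
}}

```text
time_s: 22.6
eef_pos: [0.5729, -0.0639, 0.2274]
tcp_rot: [0.0, 0.618, 0.786, 0.0]
wrist_force: [0.3, 0.5, 0.9]
finger_gap: -0.002
```

```bash
python3 look.py w14
```

```text
22.6 [ 0.57291738 -0.06387051  0.22744777] [-0.05569636 -0.11735796] [0.28 0.54 0.88]
force along S: [0.39 0.46]
```

View pics/w14.png

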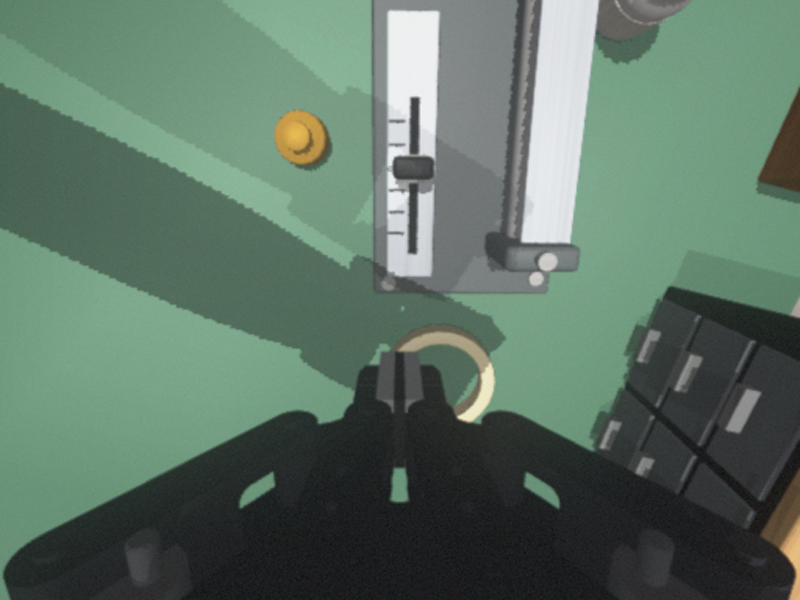

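The lever covers the third line at (413,167). The others are visible: fifth and fourth at rows 121 and 145, second, first and home at rows 190, 212 and 233. I'll check the clamp in the fixed views.

```bash
python3 - <<'E'
from h import *
from workcell import arm
for n in("scene","side"):
    c=arm.capture(n);pickle.dump(c,open(n+"2.pkl","wb"))
    o=(215,160) if n=="scene" else (195,140)
    cv2.imwrite(f"pics/{n}2.png",cv2.resize(c["pixels"][o[1]:o[1]+96,o[0]:o[0]+128,::-1],(800,600),interpolation=cv2.INTER_CUBIC))
E
```

```text
(no output)
```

View pics/side2.png

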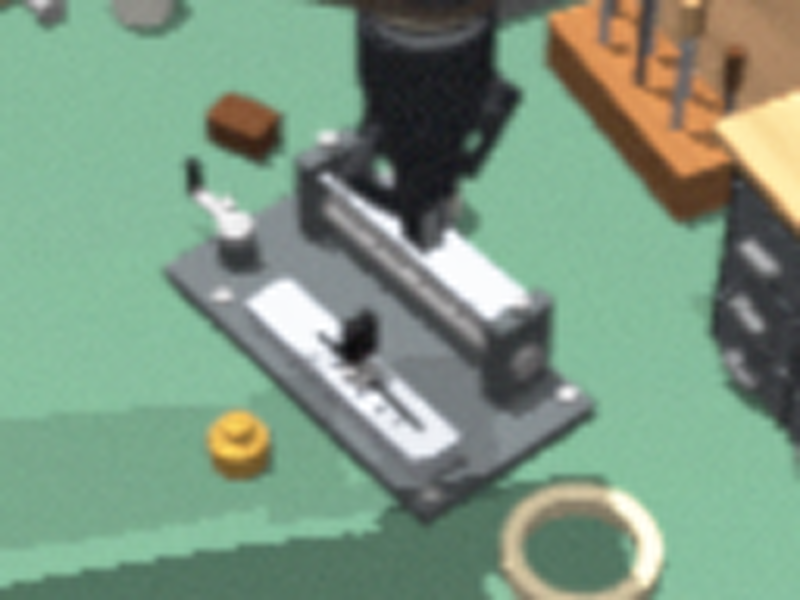

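View pics/scene2.png

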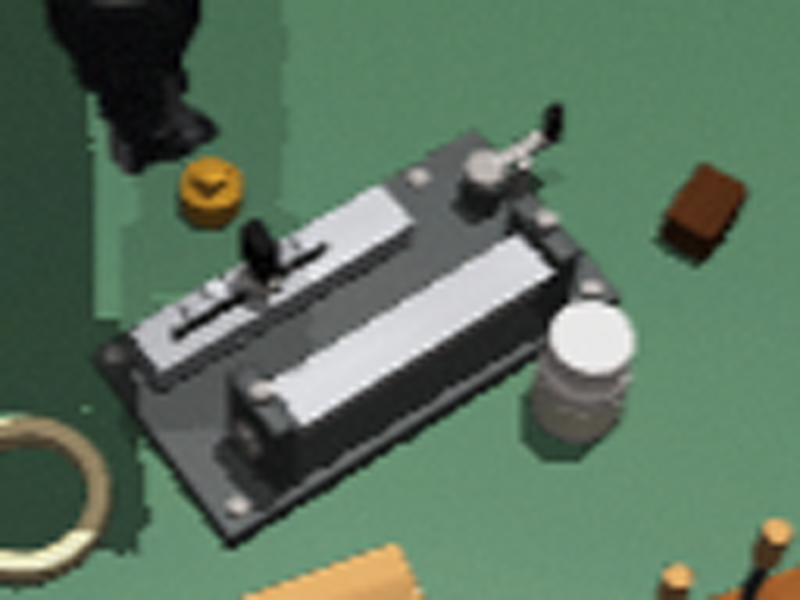

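```bash
python3 - <<'E'
from h import *
from workcell import arm
for n,p in(("scene",(554,110)),("side",(193,164))):
    P=toS(plane(load(n+"2"),*px(n,*p),.073));print(n,P,"theta",np.arctan2(P[1]-.1152,-.030-P[0]))
c=load("w14");f=lambda x,y,z:toS(plane(c,(x+.5)*.64-.5,(y+.5)*.64-.5,z))[1]*1e3
off=np.mean([f(398,r,.04)-(-90+16*n) for n,r in((5,121),(4,145),(2,190),(1,212),(0,233))])
P=cloud(c);m=(P[...,2]>.088)&(P[...,2]<.097);q=np.array([toS(x) for x in P[m]]);k=(q[:,0]>-.062)&(q[:,0]<-.03)&(abs(q[:,1]+.04)<.02);q=q[k]
print("off",off,"travel",(q[:,1].min()+q[:,1].max())/2*1e3-off+90)
print(arm.sign_off())
E
```

```text
scene [-0.02860004  0.1658098 ] theta 1.5984510877838465
side [-0.03034819  0.16446051] theta 1.563728049871554
off 0.7753932492044996 travel 47.42798826981864
the job is handed in; nothing more can be done
None
```

I pushed the setting lever over three clicks with closed fingers, backed off, and it stayed in the third notch. I then swept the clamp arm round to its far stop, drew the arm clear and handed the job in at about 22.7 s.

- **Lever:** it read about 46 mm of travel just after I let go, and about 47 mm in the last look. The two readings differ by about 1.3 mm, but both are within 44–52 mm. The lever covers the third line, and the highest travel I read was 46–47 mm, well below the 58 mm limit.
- **Clamp:** the scene camera gave 1.60 rad and the side camera 1.56 rad, against a stop at 1.6. The push force rose to 9 N there as the finger stopped moving.
- **Force on the splitter:** the highest reading was 17 N, on the way to the second click, because the lever resists quick pushing. I slowed down after that. I read forces only at the end of each move, so a short peak in between could have been missed.
- **Bystanders:** the tape roll, weight, burnisher and glue jar look unmoved in the last pictures. I did not check the mallet, screwdriver and pin cup again at the end, but the arm never worked near them.

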